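# Swing a beaker under a depth gauge, sound it and lock the gauge

## Task

Push the steel tray round its pin, near its free corner, until the beaker standing in it is centred straight under the depth gauge's probe. Then lower the probe by its black knob until its foot stands on the bottom inside the beaker, and only then swing the clamp lever fully over to its stop to lock it. Do not touch or tip the beaker, and leave the jar, the large screw cap and everything else on the desk where they stand.

Things in the scene. Friction and masses are not known exactly. Their poses are not given: they have to be found in the camera images.
- gauge_stand: fixed depth gauge. Origin on the desk straight under the probe axis; own x points away from the robot to the column, y left, z up; heading varies by 0.35 rad. 12 mm high foot plate at own x 70 to 140, y -125 to 65 mm; 25 mm column at own (110, 0); 26 mm wide guide arm from it, z 146 to 172 mm, to a 34 mm wide sleeve round the probe
- swing_tray: steel tray on a fixed vertical pin. Origin on the pin's axis at desk level, at the stand's own (0, -90) mm; own y along the tray to its free end, x across. Its y starts 0.5 to 1.05 rad counter-clockwise (from above) of the stand's y; when parallel the beaker is under the probe. No stop there: it can be pushed too far and back. Stays where left; friction 0.55 N m (4 N at the corner)
- tray_corner (a point): top of the rim at the tray's free corner on the robot's side, at (-55, 165, 40) mm in the tray's frame. Tray 110 mm wide (own x -55 to 55), 193 mm long (own y -28 to 165), underside 8, rim 40 mm over the desk, walls 4 mm. Pushing the outside of the long wall at own x = -55 turns it the right way. Four 12 mm high studs round own (0, 90) hold the beaker
- beaker: clear plastic beaker, 70 mm across, 90 mm tall, open at the top, loose between four studs in the tray, 2 mm play. Origin at the centre of its underside (12 mm over the desk), z up; inner floor 3 mm above the origin, clear width inside about 50 mm
- probe (a joint): how far the probe has been lowered, m: 0 fully up, grows downwards; starts 0 to 0.020, the foot stands on the beaker's floor at about 0.120, limit 0.127. Vertical slide with about 3 N of friction: it stays where it is left
- probe_foot (a point): centre of the underside of the probe's 16 mm wide round foot, 135 mm over the desk at probe = 0
- probe_knob (a point): centre of the black round knob on top of the probe rod, 28 mm across and 32 mm high (from 18 mm below to 14 mm above this point), 338 mm over the desk at probe = 0; grip it from above. 8 mm steel rod between knob and foot
- lock_lever (a joint): clamp lever, rad: 0 open, pointing to the stand's own +y; 1.2 is the stop, locked; swings clockwise seen from above, about the vertical axis through lever_pivot, away from the robot; starts 0 to 0.25; friction 0.08 N m, stays where left
- lever_pivot (a point): point on the clamp lever's vertical axis, on the guide arm, 181 mm over the desk, 45 mm behind the probe; the pivot's head is 22 mm across and reaches 189 mm over the desk; frame is parallel to the stand
- lever_ball (a point): centre of the 18 mm black ball at the end of the clamp lever, 65 mm from the pivot axis, 181 mm over the desk; lever rod 10 mm thick
- sample_jar: closed jar 64 mm across, 94 mm tall, bystander; origin at the centre of its underside
- jerry_cap: large ribbed screw cap, 62 mm across, 22 mm tall, bystander; origin at the centre of its underside
- packing_tape: roll of brown tape lying flat, 98 mm across, 48 mm tall, bystander; origin at the centre of its underside
Mind the look-alikes: they are no part of the job. There is more than one size of the beaker; the job needs the middle-sized.

How it is judged (in metres and radians):
On the way, in this order (a step that is already met when the one before it is completed fails the run):
1. the tray is turned so that the beaker is under the probe (centres within 10 mm), beaker upright (horizontal distance between beaker and probe_foot below 0.01 m and angle between the y axis of swing_tray and the y axis of gauge_stand, either way round below 0.12 rad and angle between beaker's own z axis and vertical below 0.08 rad), for 0.3 s.
2. the probe's foot stands on the beaker's floor (all of step 1 and z of probe_foot in the frame of beaker below 0.006 m), for 0.2 s.
3. the clamp lever is swung over to its stop (all of step 2 and value of joint lock_lever above 1.05 rad), for 0.2 s.
At the end, for the whole second after the job is handed in: The beaker stands upright and still with its centre within 10 mm, seen from above, of the probe's axis (the tray's length within 0.12 rad of the stand's own y), the probe's foot is on the beaker's floor (less than 6 mm above the beaker's underside) and the clamp lever is at its stop (past 1.05 rad) (all of step 3 and linear speed of beaker below 0.02 m/s); the robot touches nothing.
It fails at once if the robot touches the beaker (contact force between beaker and the fingers above 1 N or contact force between beaker and the arm above 1 N).
It fails at once if the beaker is tipped (angle between beaker's own z axis and vertical above 0.35 rad).
It fails at once if the jar or the large screw cap is moved more than 20 mm (distance of any of sample_jar, jerry_cap from where it was at the start of the episode above 0.02 m).
It also fails if it takes over 61 s, if anything falls off the work surface, if the arm or the gripper's body presses on something with over 40 N, if the wrist force passes 120 N, or if a joint passes its speed limit or range.

## Robot

A 6-joint arm with a two-finger parallel gripper is mounted at the origin on a cart in front of the work surface, level with it; the furniture and walls round the work are solid. World frame = base frame: x ahead of the robot, y to its left, z up, the work surface at z = 0. Lengths are in mm, angles in rad, forces in N, time in s.
With the tool pointing down it reaches from about 150 to 775 mm from the base axis. Payload 6.1 kg.
Tool frame: the origin (TCP) lies at the very end of the fingers, on their centre line; the grasp point (between the pads) lies 19 mm behind it; z points along the fingers, y is the direction in which the jaws open and shut (so a half turn about z gives the same grasp; the last joint's range is limited). The gripper opens to 85 mm and grips with 20 to 120 N. Pads are 22 mm wide; open, the fingers measure 114 mm over their backs; the gripper's body (76 mm by 85 mm) begins 54 mm behind the grasp point. The pads swing forward as they close: fully open they stand 13 mm farther back than shut.
Start: joints at [0, 0.126, -0.04, 1.405, 0, 1.571], TCP at [524.984, -0, 231.295] pointing down, gripper open.
Joint ranges: [-2.72, 2.72], [-0.95, 1.95], [-1.27, 1.35], [-1.78, 2.02], [-1.46, 1.47], [-3.14, 3.14]. Speed limits (rad/s): [2.39, 2.39, 3.01, 3.14, 3.14, 3.14].

## Interface

Orientations are given as a rotation vector (axis times angle).
In Python, from rig import manip, camera gives the robot as it stands.
- The arm moves only by the tool send_rows, never from a script. Its argument "commands" is a list of rows, each a list of 7 numbers: the closure, from 0 (fully open) to 1 (shut), then the shift along the world's x, y, z in mm, then the turn, a rotation vector about the world's x, y, z in rad. A call has 1 to 10 rows; each row is the pose to reach, as a shift and turn from the pose commanded when the call began; what a row does not reach only later rows make up. A row lasts 1/12 s, in which the tool goes at most 41.7 mm and 7.16 degrees, less where a joint would pass 70% of its speed; a pose out of reach is approached as far as the arm can. A call with a gripper value outside its range is refused whole. The fingers move at their own pace and stop on an object; the grip force is fixed at half the most. Time passes only in rows, so rows that repeat a pose let the fingers close. It gives the time, the measured TCP pose, the force and the opening at its end, in the units of the state.
- manip.observe(): the state, without advancing time (a new reading comes with each control period).
- camera(name): name is "scene" or "side" or "wrist"; returns a dict with "color" (420x560x3 uint8, red, green, blue), "mtx" (3x3 intrinsics, pixels), "k1" (the pictures are not rectified: a ray, as slopes to the right and down, at radius r is drawn at 1 + k1 r^2 times it, then the intrinsics apply), "view" (4x4, takes a point from world to camera coordinates). Camera axes: x right, y down, z forward; pixel columns grow to the right and rows downward; lengths in mm; the calibration is good to about 2 mm. A picture is of the moment at which its call begins. There is no depth.
- manip.hand_in(): hands the job in, once; it reports no verdict.
The state is a dict: "time_s": time; "joints": joint angles; "dq": joint speeds; "joint_efforts": joint torques, N m; "position": TCP position; "orientation": TCP orientation; "ft_force": force on the tool from outside, world axes, zero at the start; "moment": the same for the moment, N m; "grip_width": finger opening in mm.
Only numpy, scipy, OpenCV 4.12 (cv2) and the standard library are available. Lean on these libraries where they do the work, as an engineer would, in place of code of your own. Each camera call takes 0.05 s, during which the arm holds its last target.

## Working session

There is one attempt and no reset: what is moved stays moved. The work goes in short steps, Python scripts to look and compute and a tool call to move; the robot and the scene stay as the last step left them, time stands still between calls to the robot, and variables do not carry over. Pictures are saved under pics/ and viewed, and the job is handed in when it is done.

Besides the shell and the picture viewer there is one more tool, called after "Request:" by a JSON object that holds its "fn" and its "kwargs", one argument or row to a line. send_rows: Moves the arm, as the interface text tells. Its arguments: {"type":"object","properties":{"commands":{"type":"array"}},"required":["commands"]}

```bash
ls; mkdir -p pics; cat > h.py <<'E'
import numpy as np, cv2
from rig import manip, camera
def snap(n,f):
    c=camera(n); cv2.imwrite('pics/'+f,cv2.cvtColor(c['color'],cv2.COLOR_RGB2BGR)); return c
def ray(c,u,v):
    K=np.array(c['mtx'],float); xd=(u-K[0,2])/K[0,0]; yd=(v-K[1,2])/K[1,1]
    x,y=xd,yd
    for _ in range(20):
        s=1+c['k1']*(x*x+y*y); x,y=xd/s,yd/s
    V=np.array(c['view'],float); R=V[:3,:3]; o=-R.T@V[:3,3]; return o,R.T@np.array([x,y,1.])
def onz(c,u,v,z):
    o,d=ray(c,u,v); return o+d*(z-o[2])/d[2]
def tri(obs):
    A=np.zeros((3,3));b=np.zeros(3)
    for c,u,v in obs:
        o,d=ray(c,u,v); d=d/np.linalg.norm(d); P=np.eye(3)-np.outer(d,d); A+=P;b+=P@o
    p=np.linalg.solve(A,b)
    return p
def proj(c,p):
    V=np.array(c['view'],float); q=V[:3,:3]@np.array(p,float)+V[:3,3]; x,y=q[0]/q[2],q[1]/q[2]; s=1+c['k1']*(x*x+y*y)
    K=np.array(c['mtx'],float); return K[0,0]*x*s+K[0,2],K[1,1]*y*s+K[1,2]
E
python3 - <<'E'
from h import *
import pickle
d={}
for n in ['scene','side','wrist']:
    c=snap(n,n+'0.png'); d[n]=c
    V=np.array(c['view']); print(n,(-V[:3,:3].T@V[:3,3]).round(),c['mtx'],c['k1'],V[2,:3])
pickle.dump(d,open('c0.pkl','wb'))
print(manip.observe())
E
```

```text
pics
scene [-308. -512. 1421.] [[537.23322341   0.         281.63332357]
 [  0.         537.23322341 209.29703446]
 [  0.           0.           1.        ]] 0.050903877412239944 [ 0.5561252   0.27273334 -0.78507407]
side [-157. -712. 1108.] [[531.91070759   0.         274.30354778]
 [  0.         531.91070759 205.29196688]
 [  0.           0.           1.        ]] 0.042986844333718785 [ 0.55446647  0.48437658 -0.67671727]
wrist [525.  67. 374.] [[354.07726821   0.         278.66040934]
 [  0.         354.07726821 209.4629129 ]
 [  0.           0.           1.        ]] -0.08086507457649691 [-0.00201075 -0.25865848 -0.96596674]
{'time_s': 0.15, 'joints': array([-2.71873651e-05,  1.26265778e-01, -4.03793680e-02,  1.40541989e+00,
        7.66685906e-06,  1.57081802e+00]), 'dq': array([ 4.93499024e-04, -4.08161422e-03,  2.43822408e-03, -2.20378190e-05,
        4.13746187e-04,  9.28422615e-04]), 'joint_efforts': array([-6.60388159e-04, -4.36274636e+01,  3.53150582e+01,  1.35390865e-02,
        2.80258462e-06, -9.74541621e-07]), 'position': array([ 5.24673594e+02, -1.19989357e-02,  2.30693064e+02]), 'orientation': array([-2.22085735e+00, -2.22074877e+00,  1.40025608e-03]), 'ft_force': array([ 0.34180325,  0.2088781 , -0.83221821]), 'moment': array([0.02026647, 0.00043529, 0.09218989]), 'grip_width': 85.53732165481716}
```

View pics/scene0.png

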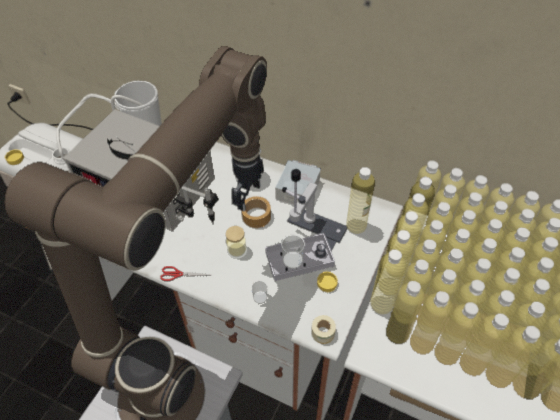

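View pics/side0.png

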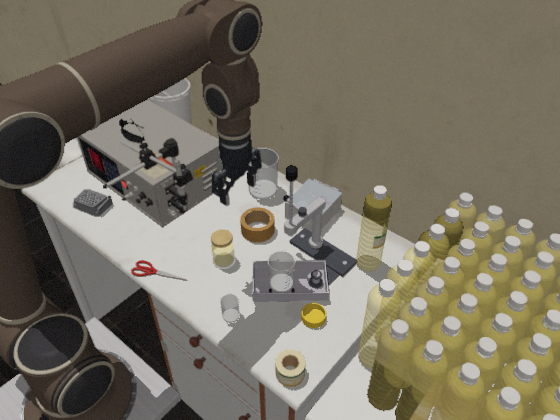

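View pics/wrist0.png

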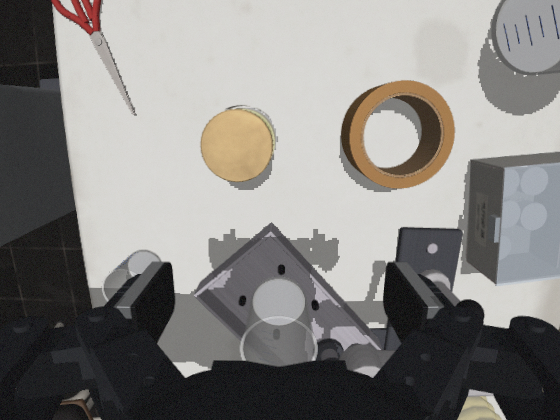

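```bash
python3 - <<'E'
from h import *
import pickle
d=pickle.load(open('c0.pkl','rb'))
for n,(x,y,w,h) in {'scene':(220,150,160,150),'side':(210,150,160,150)}.items():
    im=cv2.cvtColor(d[n]['color'],cv2.COLOR_RGB2BGR)[y:y+h,x:x+w]
    im=cv2.resize(im,None,fx=5 if 0 else 4,fy=4,interpolation=cv2.INTER_CUBIC)
    cv2.imwrite(f'pics/{n}0z.png',im)
E
```

```text
(no output)
```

View pics/scene0z.png

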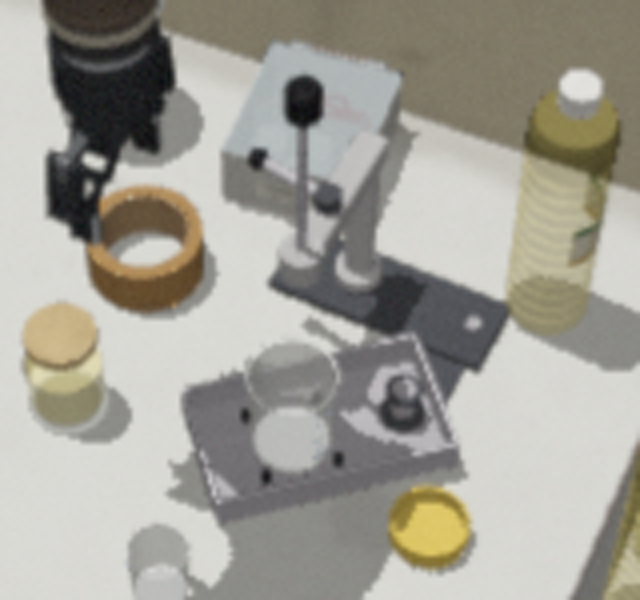

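View pics/side0z.png

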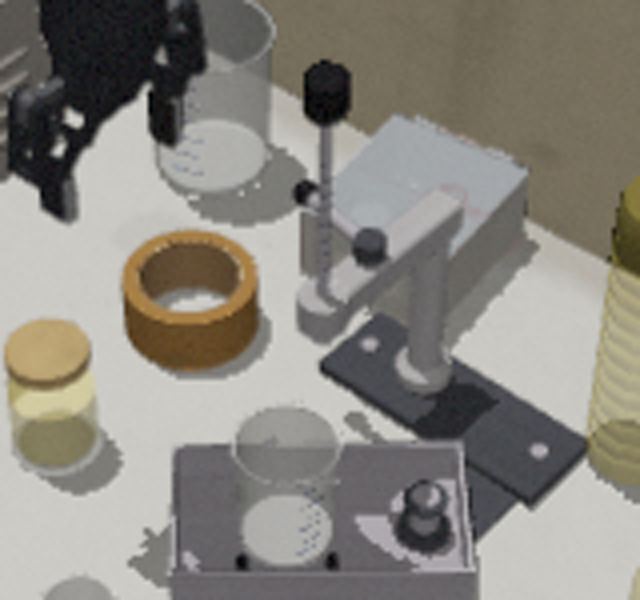

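```bash
python3 - <<'E'
from h import *
import pickle
d=pickle.load(open('c0.pkl','rb')); S,D,W=d['scene'],d['side'],d['wrist']
s=lambda x,y:(S,x/4+220-.4,y/4+150-.4)
e=lambda x,y:(D,x/4+210-.4,y/4+150-.4)
for n,a,b in [('knob',(303,100),(327,93)),('ball',(258,158),(304,193)),('pivhead',(327,196),(370,242)),('pinpost top',(404,382),(427,492))]:
    print(n,tri([s(*a),e(*b)]).round(1))
print('S corners z40',[onz(*s(*p),40).round(1)[:2] for p in [(185,393),(219,507),(457,442),(412,338)]])
print('D corners z40',[onz(*e(*p),40).round(1)[:2] for p in [(175,447),(173,574),(478,574),(465,444)]])
print('W corners z40',[onz(W,*p,40).round(1)[:2] for p in [(271,225),(195,293)]])
for n,p,z in [('footscrewR',(473,323),12),('plate c',(270,283),12),('plate far r',(510,310),12),('plate near r',(478,365),12),('column base',(358,280),12),('jar lid',(62,328),94),('cap',(430,510),22),('small beaker bottom',(163,583),0),('beaker bot',(291,438),14),('beaker top',(293,376),102)]:
    print(n,onz(*s(*p),z).round(1))
print('plate side', [onz(*e(*p),12).round(1)[:2] for p in [(321,367),(385,315),(588,445),(533,500),(370,344),(538,451)]])
print('W plate',[onz(W,*p,12).round(1)[:2] for p in [(398,228),(461,228),(432,248)]])
print('W small beaker bottom',onz(W,145,265,0),'beaker bot',onz(W,278,301,15),'top',onz(W,279,352,102),'tape',onz(W,398,134,48),'jar',onz(W,237,145,94))
E
```

```text
knob [ 585.1 -116.6  334.6]
ball [638.5 -56.4 186.8]
pivhead [ 627.  -119.2  188.2]
pinpost top [ 586.  -204.7   49.6]
S corners z40 [array([511.4, -53.1]), array([ 430.6, -121.7]), array([ 559. , -260.4]), array([ 634.2, -191.9])]
D corners z40 [array([514.8, -48.6]), array([ 435.8, -118.9]), array([ 559.7, -265. ]), array([ 641.5, -194.2])]
W corners z40 [array([516.9, -38.5]), array([ 436.2, -113.8])]
footscrewR [ 687.9 -224.3   12. ]
plate c [655.2 -58.4  12. ]
plate far r [ 712.8 -246.6   12. ]
plate near r [ 651.2 -243.2   12. ]
column base [ 688.6 -122.6   12. ]
jar lid [493.1  40.5  94. ]
cap [ 505.4 -261.5   22. ]
small beaker bottom [ 375.2 -101.2    0. ]
beaker bot [ 524.1 -137.8   14. ]
beaker top [ 522.3 -139.6  102. ]
plate side [array([654.8, -59.6]), array([725. , -62.1]), array([ 715.8, -245. ]), array([ 651.9, -244.5]), array([695. , -72.1]), array([ 689.4, -222.2])]
W plate [array([653.9, -50.9]), array([724.8, -51.1]), array([694.6, -74.3])]
W small beaker bottom [ 369.28994082 -100.00014109    0.        ] beaker bot [ 523.66374116 -136.87374767   15.        ] top [ 524.89078386 -139.70578993  102.        ] tape [633.60331547  50.97041654  48.        ] jar [491.95469628  44.2741985   94.        ]
```

The scene, side and wrist views agree:
- **Stand:** origin about (585,-117), heading about -0.03.
- **Tray:** pin about (583,-206), tray yaw about 0.71, `tray_corner` about (434,-118).
- **Clamp lever:** pivot about (629,-118), ball about (638,-56).
- **Nearby object:** small beaker at (372,-101), at scene pixel (260,292).

I'll start by shutting the gripper and moving to the push approach point.

Request:
{"fn": "send_rows", "kwargs": {
  "commands": [
    [1, -25, -35, 0, 0, 0, 0.12],
    [1, -50, -70, 0, 0, 0, 0.24],
    [1, -75, -105, 0, 0, 0, 0.36],
    [1, -95, -135, 0, 0, 0, 0.48],
    [1, -107, -150, 0, 0, 0, 0.6],
    [1, -107, -150, 0, 0, 0, 0.7],
    [1, -107, -150, -30, 0, 0, 0.7],
    [1, -107, -150, -70, 0, 0, 0.7],
    [1, -107, -150, -110, 0, 0, 0.7],
    [1, -107, -150, -110, 0, 0, 0.7]
  ]
}}

```text
time_s: 0.98
position: [412.2, -148.1, 113.5]
orientation: [-1.32, -2.836, 0.002]
ft_force: [-2.5, 1.0, -0.9]
grip_width: 0.1
```

```bash
python3 - <<'E'
from h import *
c=snap('wrist','w1.png'); o=manip.observe(); print(o['position'],o['orientation'],o['grip_width'])
for p in [(418,-150,30),(434,-118,40),(559,-263,40),(514,-48,40)]: print(p,proj(c,p))
snap('side','s1.png')
E
```

```text
[ 414.35456775 -148.78995888  117.64002056] [-1.32148648e+00 -2.84019301e+00  1.31414591e-03] -0.064963023750856
(418, -150, 30) (np.float64(282.46675410094576), np.float64(226.31126130174184))
(434, -118, 40) (np.float64(334.1934978442622), np.float64(209.63680853090818))
(559, -263, 40) (np.float64(325.7768884635011), np.float64(441.4905437976701))
(514, -48, 40) (np.float64(495.6065136137353), np.float64(206.79904243954456))
```

View pics/w1.png

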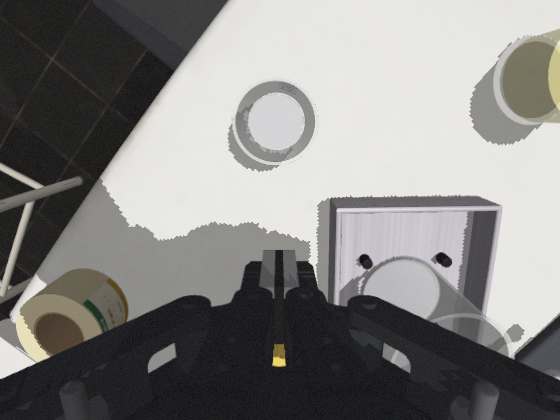

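View pics/s1.png

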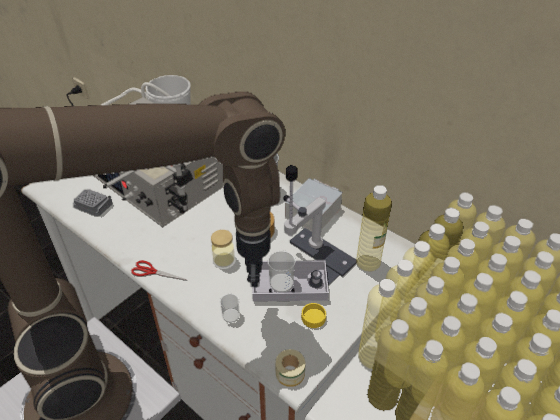

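Request:
{"fn": "send_rows", "kwargs": {
  "commands": [
    [1, 3, 12, -30, 0, 0, 0.01],
    [1, 3, 12, -60, 0, 0, 0.01],
    [1, 3, 12, -90, 0, 0, 0.01],
    [1, 3, 12, -90, 0, 0, 0.01],
    [1, 3, 12, -90, 0, 0, 0.01],
    [1, 3, 12, -90, 0, 0, 0.01]
  ]
}}

```text
time_s: 1.58
position: [423.3, -138.7, 34.4]
orientation: [1.309, 2.851, 0.001]
ft_force: [0.9, -0.3, 0.7]
grip_width: -0.3
```

```bash
python3 - <<'E'
from h import *
o=manip.observe(); print(o['position'],o['orientation'],o['ft_force'],o['time_s'])
pin=np.array([583,-206])
for f in np.arange(.713,-.1,-.06):
    R=np.array([[np.cos(f),-np.sin(f)],[np.sin(f),np.cos(f)]])
    p=pin+R@[-69.5,157]; print(round(f,3),p.round(1),'rel cmd',(p-[421.3,-138]).round(1),round(f-.71,2))
E
```

```text
[ 423.26797424 -138.7163155    34.39332619] [1.30901914e+00 2.85145738e+00 7.22766964e-04] [ 0.86531635 -0.32567496  0.66048955] 1.5833
0.713 [ 427.7 -132.7] rel cmd [6.4 5.3] 0.0
0.653 [ 432.4 -123.5] rel cmd [11.1 14.5] -0.06
0.593 [ 437.6 -114.6] rel cmd [16.3 23.4] -0.12
0.533 [ 443.4 -106.1] rel cmd [22.1 31.9] -0.18
0.473 [449.6 -97.9] rel cmd [28.3 40.1] -0.24
0.413 [456.3 -90.1] rel cmd [35.  47.9] -0.3
0.353 [463.5 -82.7] rel cmd [42.2 55.3] -0.36
0.293 [471.1 -75.8] rel cmd [49.8 62.2] -0.42
0.233 [479.1 -69.3] rel cmd [57.8 68.7] -0.48
0.173 [487.5 -63.3] rel cmd [66.2 74.7] -0.54
0.113 [496.2 -57.8] rel cmd [74.9 80.2] -0.6
0.053 [505.3 -52.9] rel cmd [84.  85.1] -0.66
-0.007 [514.6 -48.5] rel cmd [93.3 89.5] -0.72
-0.067 [524.2 -44.7] rel cmd [102.9  93.3] -0.78
```

Request:
{"fn": "send_rows", "kwargs": {
  "commands": [
    [1, 3, 3, -2, 0, 0, 0],
    [1, 6, 5, -2, 0, 0, 0],
    [1, 9, 10, -2, 0, 0, -0.03],
    [1, 11, 14, -2, 0, 0, -0.06],
    [1, 14, 19, -2, 0, 0, -0.09],
    [1, 16, 23, -2, 0, 0, -0.12],
    [1, 19, 28, -2, 0, 0, -0.15],
    [1, 22, 32, -2, 0, 0, -0.18],
    [1, 25, 36, -2, 0, 0, -0.21],
    [1, 28, 40, -2, 0, 0, -0.24]
  ]
}}

```text
time_s: 2.42
position: [450.1, -98.7, 30.9]
orientation: [1.644, 2.674, -0.002]
ft_force: [-2.1, -3.6, 2.2]
grip_width: 0.2
```

```bash
python3 - <<'E'
from h import *
c=snap('wrist','w2.png'); o=manip.observe(); print(o['position'],o['orientation'],o['ft_force'],o['time_s'])
c=snap('side','s2.png')
cv2.imwrite('pics/s2z.png',cv2.cvtColor(cv2.resize(c['color'][150:300,210:370],None,fx=4,fy=4,interpolation=cv2.INTER_CUBIC),cv2.COLOR_RGB2BGR))
E
```

```text
[450.67822125 -98.08535884  30.89135884] [ 1.64521925e+00  2.67289042e+00 -3.97359223e-04] [-0.50793415 -2.37003092  2.69508816] 2.4667
```

View pics/w2.png

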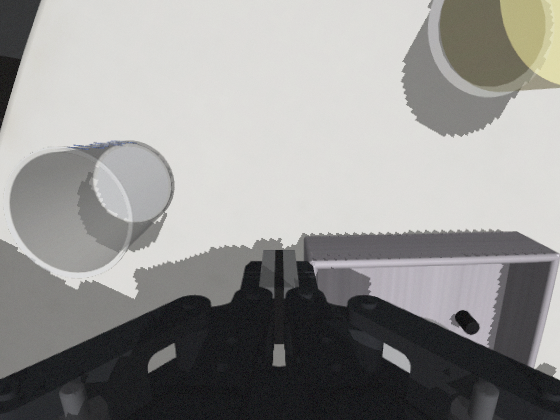

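View pics/s2z.png

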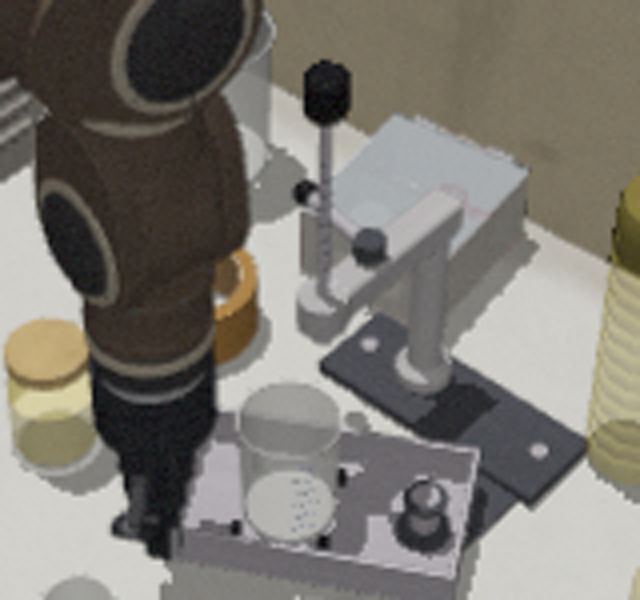

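Request:
{"fn": "send_rows", "kwargs": {
  "commands": [
    [1, 4, 2, 0, 0, 0, -0.03],
    [1, 8, 5, 0, 0, 0, -0.06],
    [1, 12, 8, 0, 0, 0, -0.09],
    [1, 16, 11, 0, 0, 0, -0.12],
    [1, 19, 14, 0, 0, 0, -0.15],
    [1, 23, 18, 0, 0, 0, -0.18],
    [1, 27, 21, 0, 0, 0, -0.21],
    [1, 31, 24, 0, 0, 0, -0.24],
    [1, 35, 27, 0, 0, 0, -0.27],
    [1, 39, 30, 0, 0, 0, -0.3]
  ]
}}

```text
time_s: 3.35
position: [486.6, -67.0, 29.6]
orientation: [-2.023, -2.399, 0.0]
ft_force: [-5.7, 3.1, 5.0]
grip_width: 0.1
```

```bash
python3 - <<'E'
from h import *
o=manip.observe(); print(o['position'],o['orientation'],o['ft_force'],o['time_s'])
c=snap('side','s3.png')
cv2.imwrite('pics/s3z.png',cv2.cvtColor(cv2.resize(c['color'][150:300,210:370],None,fx=4,fy=4,interpolation=cv2.INTER_CUBIC),cv2.COLOR_RGB2BGR))
e=lambda x,y:(c,x/4+210-.4,y/4+150-.4)
E
```

```text
[486.61070393 -66.95689704  29.63977007] [-2.02265734e+00 -2.39945057e+00  4.20596655e-05] [-5.74782082  3.09709196  4.95127673] 3.35
```

View pics/s3z.png

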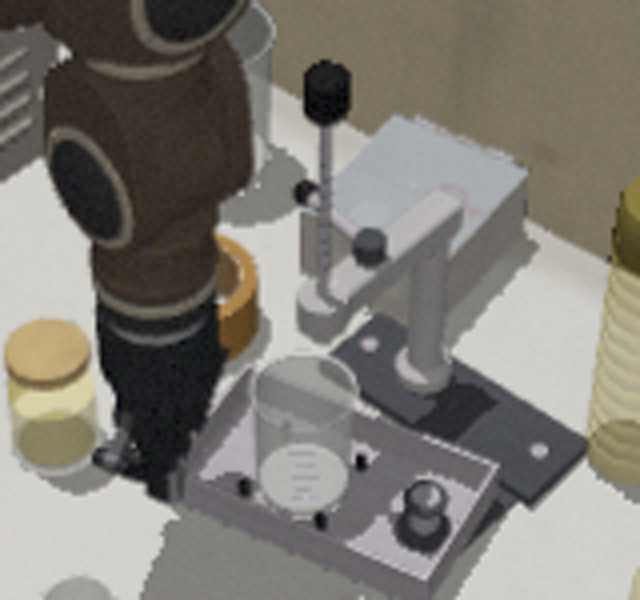

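Request:
{"fn": "send_rows", "kwargs": {
  "commands": [
    [1, 4, 3, 0, 0, 0, -0.03],
    [1, 8, 6, 0, 0, 0, -0.06],
    [1, 13, 8, 0, 0, 0, -0.09],
    [1, 17, 11, 0, 0, 0, -0.12],
    [1, 21, 13, 0, 0, 0, -0.14],
    [1, 21, 13, 0, 0, 0, -0.14],
    [1, 21, 13, 0, 0, 0, -0.14]
  ]
}}

```text
time_s: 3.98
position: [509.1, -54.6, 29.6]
orientation: [-2.186, -2.256, -0.001]
ft_force: [-2.2, 1.3, 1.7]
grip_width: -0.1
```

```bash
cat > z.py <<'E'
from h import *
import sys,pickle
k=sys.argv[1]; d={}
o=manip.observe(); print(o['position'].round(1),o['orientation'].round(3),o['ft_force'].round(1),o['time_s'])
for n,x,y in [('scene',220,150),('side',210,150)]:
    c=camera(n); d[n]=c
    cv2.imwrite(f'pics/{n}{k}z.png',cv2.cvtColor(cv2.resize(c['color'][y:y+150,x:x+160],None,fx=4,fy=4,interpolation=cv2.INTER_CUBIC),cv2.COLOR_RGB2BGR))
pickle.dump(d,open(f'c{k}.pkl','wb'))
E
python3 z.py 4
```

```text
[509.1 -54.6  29.6] [-2.186e+00 -2.256e+00 -1.000e-03] [-2.2  1.3  1.7] 3.9833
```

View pics/scene4z.png

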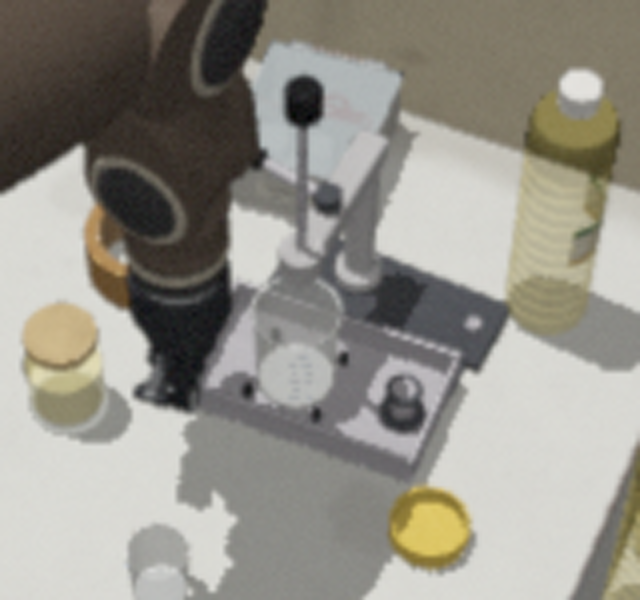

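View pics/side4z.png

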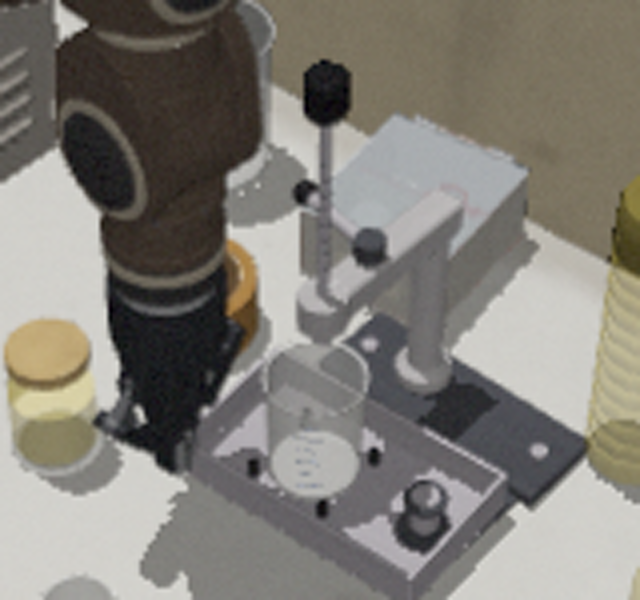

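```bash
cat > m.py <<'E'
from h import *
import pickle,sys
def L(k):
    d=pickle.load(open(f'c{k}.pkl','rb')); S,D=d['scene'],d['side']
    return (lambda x,y:(S,x/4+220-.4,y/4+150-.4)),(lambda x,y:(D,x/4+210-.4,y/4+150-.4))
E
python3 - <<'E'
from m import *
s,e=L(4)
print('bot',onz(*s(296,376),14),onz(*e(315,464),14))
print('rim',onz(*s(300,310),102),onz(*e(316,383),102))
print('corners S',[onz(*s(*p),40).round(1)[:2] for p in [(204,390),(408,468),(462,352)]])
print('corners D',[onz(*e(*p),40).round(1)[:2] for p in [(193,450),(410,590),(508,478)]])
print('probe foot axis proj: knob',onz(*s(303,100),334.6),onz(*e(327,93),334.6))
# sleeve centre at z=146 bottom, top 172
print('sleeve top',onz(*s(299,250),172),onz(*e(321,295),172))
for p in [(585,-117,172),(585,-117,172-26),(585,-117,334.6)]:
    for n in (s,e):
        c=n(0,0)[0]; u,v=proj(c,p); x0=220 if n is s else 210; print(p,((u-x0+.4)*4,(v-150+.4)*4))
E
```

```text
bot [ 578.77162943 -116.97906834   14.        ] [ 581.06586649 -115.03201285   14.        ]
rim [ 579.92088779 -119.01479765  102.        ] [ 575.11952023 -119.78056628  102.        ]
corners S [array([520.2, -65.2]), array([ 521.8, -235.7]), array([ 638.3, -232.6])]
corners D [array([520.6, -59.5]), array([ 522.2, -240.1]), array([ 635.9, -233.3])]
probe foot axis proj: knob [ 584.74900168 -116.56537139  334.6       ] [ 585.65282481 -116.5141439   334.6       ]
sleeve top [ 582.34331281 -116.3550755   172.        ] [ 584.29882596 -115.440324    172.        ]
(585, -117, 172) (np.float64(301.295963912664), np.float64(247.71847683129315))
(585, -117, 172) (np.float64(323.63376141330275), np.float64(295.52605844645666))
(585, -117, 146) (np.float64(300.94380334787513), np.float64(269.1631181347767))
(585, -117, 146) (np.float64(323.16004572864483), np.float64(324.72501272314037))
(585, -117, 334.6) (np.float64(303.73726224355903), np.float64(99.95142962254258))
(585, -117, 334.6) (np.float64(326.9341660549459), np.float64(93.89304904257355))
```

Request:
{"fn": "send_rows", "kwargs": {
  "commands": [
    [1, 3, 1, 0, 0, 0, -0.02],
    [1, 6, 3, 0, 0, 0, -0.04],
    [1, 9, 4, 0, 0, 0, -0.06],
    [1, 9, 4, 0, 0, 0, -0.06],
    [1, 9, 4, 0, 0, 0, -0.06]
  ]
}}

```text
time_s: 4.5
position: [518.4, -50.9, 29.4]
orientation: [2.254, 2.188, 0.001]
ft_force: [-2.0, 2.7, 3.1]
grip_width: -0.4
```

Request:
{"fn": "send_rows", "kwargs": {
  "commands": [
    [1, -10, 0, 0, 0, 0, 0],
    [1, -30, 5, 0, 0, 0, 0],
    [1, -60, 5, 20, 0, 0, 0],
    [1, -90, 5, 60, 0, 0, 0],
    [1, -110, 5, 100, 0, 0, 0],
    [1, -110, 5, 140, 0, 0, 0],
    [1, -110, 5, 180, 0, 0, 0],
    [1, -110, 5, 220, 0, 0, 0],
    [1, -110, 5, 260, 0, 0, 0],
    [1, -110, 5, 300, 0, 0, 0]
  ]
}}

```text
time_s: 5.33
position: [407.3, -46.4, 329.7]
orientation: [2.253, 2.186, 0.001]
ft_force: [1.4, -0.2, 0.4]
grip_width: -0.1
```

```bash
python3 z.py 5
```

```text
[407.3 -46.4 329.7] [2.253e+00 2.186e+00 1.000e-03] [ 1.4 -0.2  0.4] 5.3333
```

View pics/scene5z.png

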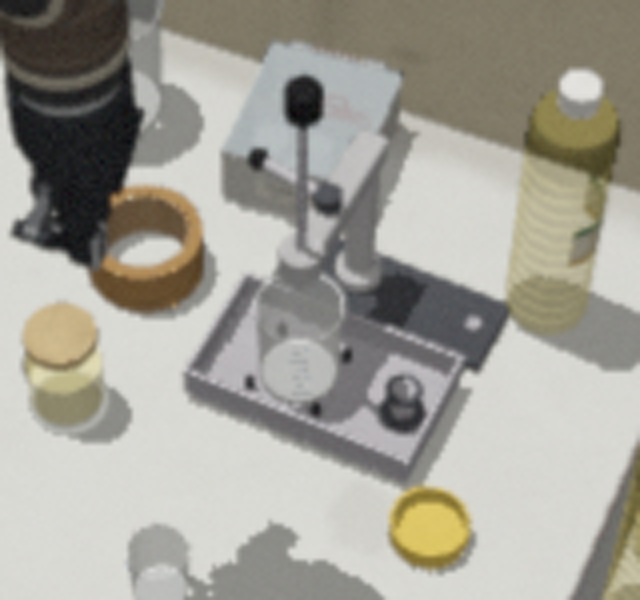

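View pics/side5z.png

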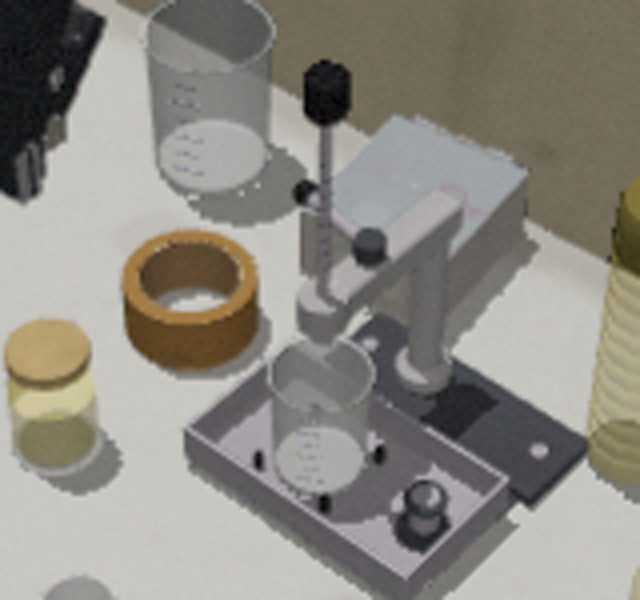

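```bash
python3 - <<'E'
from m import *
s,e=L(5)
print('bot',onz(*s(300,371),14),onz(*e(321,460),14))
print('rim',onz(*s(301,308),102),onz(*e(322,376),102))
S=np.array([onz(*s(*p),40)[:2] for p in [(187,378),(408,470),(463,355),(250,279)]])
D=np.array([onz(*e(*p),40)[:2] for p in [(187,434),(408,578),(508,478),(270,362)]])
for P in (S,D): 
    print(P.round(1)); A,B,C,E=P; print([round(float(np.arctan2(*(v*[-1,1]))),3) for v in (A-B,E-C)],[round(float(np.arctan2(v[1],v[0])),3) for v in (C-B,E-A)], 'beaker exp', )
for p in [(585,-117,102),(585,-117,14)]:
    for n in (s,e):
        c=n(0,0)[0]; u,v=proj(c,p); x0=220 if n is s else 210; print(p,((u-x0+.4)*4,(v-150+.4)*4))
E
```

```text
bot [ 584.49745557 -117.84823644   14.        ] [ 586.43596619 -115.8664325    14.        ]
rim [ 581.96343231 -118.91779212  102.        ] [ 582.40280222 -118.80827063  102.        ]
[[ 524.7  -48.2]
 [ 520.2 -236.4]
 [ 636.  -234.4]
 [ 632.8  -51.1]]
[-0.024, 0.017] [0.017, -0.027] beaker exp
[[ 528.5  -47. ]
 [ 528.8 -233.4]
 [ 635.9 -233.3]
 [ 615.   -46.3]]
[0.001, 0.111] [0.002, 0.008] beaker exp
(585, -117, 102) (np.float64(300.36894095241234), np.float64(304.24002134787634))
(585, -117, 102) (np.float64(322.3879875019503), np.float64(372.4549310299959))
(585, -117, 14) (np.float64(299.29257860116934), np.float64(370.1559527900188))
(585, -117, 14) (np.float64(320.9463853134256), np.float64(462.05252071277334))
```

Request:
{"fn": "send_rows", "kwargs": {
  "commands": [
    [1, 0, 0, 25, 0, 0, 0.04],
    [1, 20, -10, 50, 0, 0, 0.04],
    [1, 50, -20, 50, 0, 0, 0.04],
    [1, 80, -30, 50, 0, 0, 0.04],
    [1, 110, -43, 50, 0, 0, 0.04],
    [1, 140, -55, 50, 0, 0, 0.04],
    [1, 165, -65, 50, 0, 0, 0.04],
    [1, 177, -70, 50, 0, 0, 0.04],
    [1, 177, -70, 50, 0, 0, 0.04],
    [1, 177, -70, 50, 0, 0, 0.04]
  ]
}}

```text
time_s: 6.27
position: [585.2, -116.5, 376.1]
orientation: [-2.21, -2.231, 0.002]
ft_force: [-0.7, -1.0, -0.3]
grip_width: -0.0
```

```bash
python3 z.py 6; python3 - <<'E'
from h import *
snap('wrist','w6.png')
E
```

```text
[ 585.2 -116.5  376.1] [-2.210e+00 -2.231e+00  2.000e-03] [-0.7 -1.  -0.3] 6.2667
```

View pics/side6z.png

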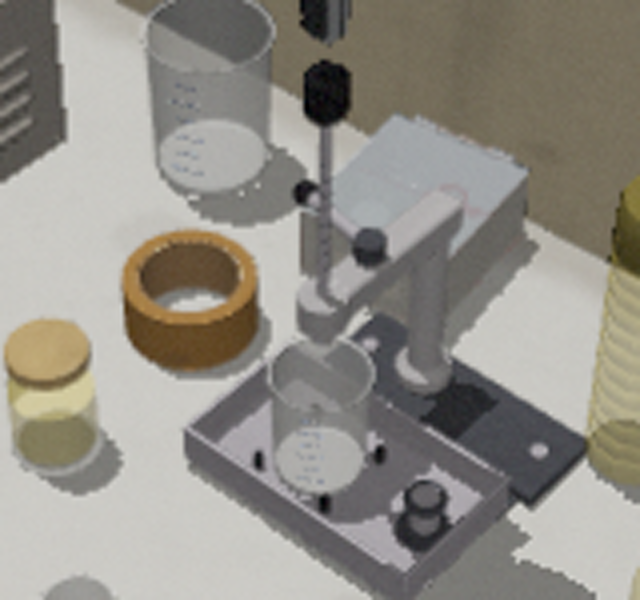

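View pics/w6.png

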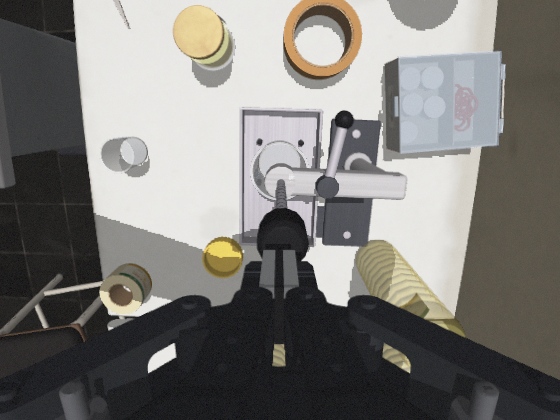

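```bash
python3 - <<'E'
from h import *
c=camera('wrist')
f=lambda p,z:onz(c,*p,z)[:2]
ang=lambda v:round(float(np.arctan2(-v[0],v[1])),3)
print('tray L',f((241,108),40),f((240,245),40),ang(f((241,108),40)-f((240,245),40)))
print('tray R',f((322,109),40),ang(f((322,109),40)-f((319,240),40)))
print('screws',ang(f((356,133),12)-f((347,235),12)),'plate R',ang(f((379,121),12)-f((369,246),12)))
v=f((405,186),172)-f((300,182),172); print('arm',np.arctan2(v[1],v[0]))
print('ball',f((344,120),181),'piv',f((327,187),189),'sleeve',f((280,182),172),'beaker rim',f((279,169),102),'tray top corners',f((241,108),40),'knob',f((283,232),349))
for p in [(585,-117,102),(585,-117,172),(585,-117,14)]: print(p,proj(c,p))
b=f((344,120),181)-f((327,187),185); print('lever ang cw of y',np.arctan2(b[0],b[1]))
cv2.imwrite('pics/w6z.png',cv2.cvtColor(cv2.resize(c['color'][90:260,220:420],None,fx=4,fy=4,interpolation=cv2.INTER_CUBIC)[:600],cv2.COLOR_RGB2BGR)[:600,:800])
E
```

```text
tray L [534.0259013 -39.9466187] [ 529.43656635 -231.8334001 ] -0.024
tray R [640.84790016 -40.15498   ] 0.016
screws -0.027 plate R -0.003
arm -0.026196921444067593
ball [645.22185585 -52.3871682 ] piv [ 630.71442103 -115.22400806] sleeve [ 585.68879995 -114.00351383] beaker rim [ 584.74537937 -111.33175622] tray top corners [534.0259013 -39.9466187] knob [ 586.45843459 -107.06634489]
(585, -117, 102) (np.float64(279.16572294100166), np.float64(173.70835017130094))
(585, -117, 172) (np.float64(279.28294086212924), np.float64(184.9304284947884))
(585, -117, 14) (np.float64(279.06263499352144), np.float64(163.8504141351507))
lever ang cw of y 0.21567490321490632
```

View pics/w6z.png

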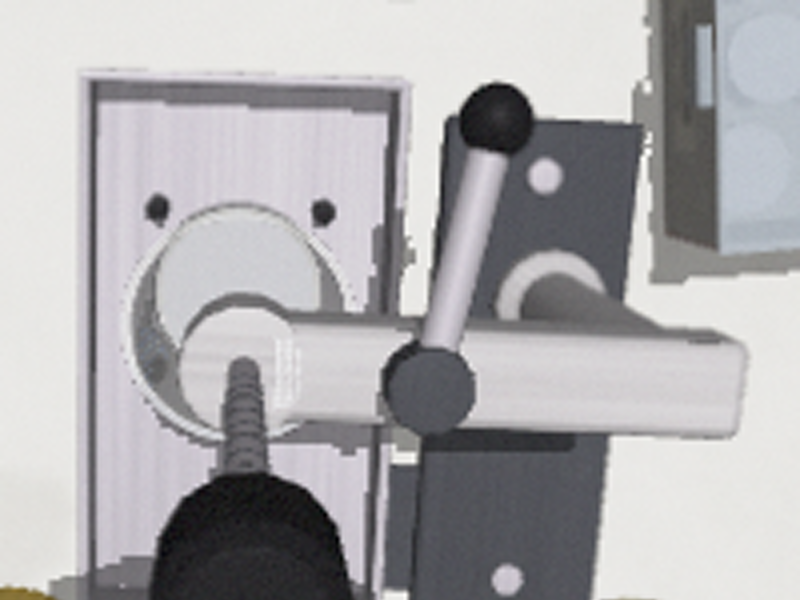

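Request:
{"fn": "send_rows", "kwargs": {
  "commands": [
    [1, 0, 0, -15, 0, 0, 0],
    [1, 0, 0, -25, 0, 0, 0],
    [1, 0, 0, -32, 0, 0, 0],
    [1, 0, 0, -38, 0, 0, 0],
    [1, 0, 0, -45, 0, 0, 0],
    [1, 0, 0, -52, 0, 0, 0],
    [1, 0, 0, -60, 0, 0, 0],
    [1, 0, 0, -68, 0, 0, 0],
    [1, 0, 0, -76, 0, 0, 0],
    [1, 0, 0, -76, 0, 0, 0]
  ]
}}

```text
time_s: 7.3
position: [584.7, -116.0, 299.3]
orientation: [-2.209, -2.231, 0.002]
ft_force: [-0.8, 0.1, -0.8]
grip_width: 0.2
```

```bash
python3 z.py 7
```

```text
[ 584.7 -116.   299.3] [-2.209e+00 -2.231e+00  2.000e-03] [-0.8  0.1 -0.8] 7.3
```

View pics/side7z.png

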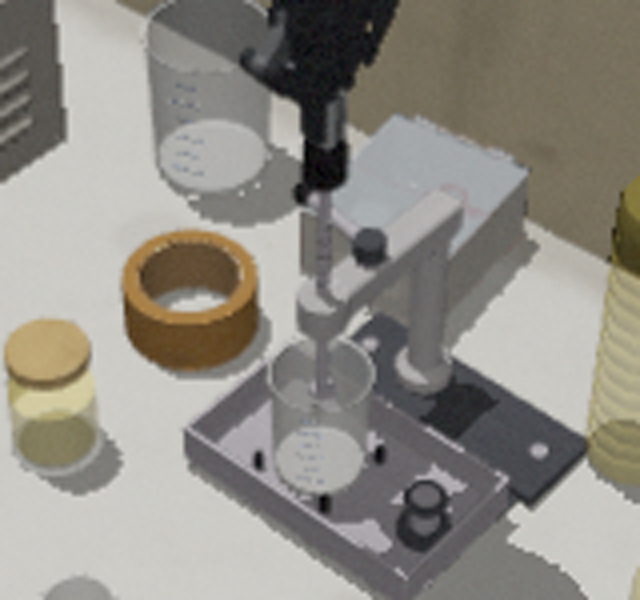

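Request:
{"fn": "send_rows", "kwargs": {
  "commands": [
    [1, 0, 0, -8, 0, 0, 0],
    [1, 0, 0, -16, 0, 0, 0],
    [1, 0, 0, -24, 0, 0, 0],
    [1, 0, 0, -32, 0, 0, 0],
    [1, 0, 0, -40, 0, 0, 0],
    [1, 0, 0, -47, 0, 0, 0],
    [1, 0, 0, -53, 0, 0, 0],
    [1, 0, 0, -59, 0, 0, 0],
    [1, 0, 0, -62, 0, 0, 0],
    [1, 0, 0, -62, 0, 0, 0]
  ]
}}

```text
time_s: 8.23
position: [584.5, -115.9, 238.4]
orientation: [-2.209, -2.231, 0.001]
ft_force: [0.5, 0.1, 0.3]
grip_width: 0.0
```

```bash
python3 z.py 8
```

```text
[ 584.5 -115.9  238.4] [-2.209e+00 -2.231e+00  1.000e-03] [0.5 0.1 0.3] 8.2333
```

View pics/side8z.png

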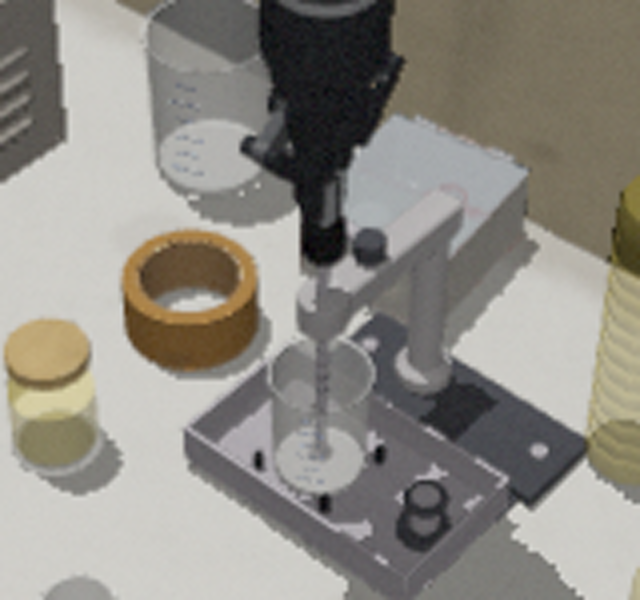

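Nearly down, with the foot about 6 mm above the floor. I'll keep going in small steps and watch the force.

Request:
{"fn": "send_rows", "kwargs": {
  "commands": [
    [1, 0, 0, -2, 0, 0, 0],
    [1, 0, 0, -4, 0, 0, 0],
    [1, 0, 0, -5, 0, 0, 0],
    [1, 0, 0, -5, 0, 0, 0]
  ]
}}

```text
time_s: 8.67
position: [584.9, -116.0, 234.3]
orientation: [-2.21, -2.232, 0.0]
ft_force: [-0.1, -0.3, -0.3]
grip_width: -0.1
```

Request:
{"fn": "send_rows", "kwargs": {
  "commands": [
    [1, 0, 0, -1, 0, 0, 0],
    [1, 0, 0, -2, 0, 0, 0],
    [1, 0, 0, -2, 0, 0, 0]
  ]
}}

```text
time_s: 8.92
position: [585.0, -116.0, 232.5]
orientation: [2.21, 2.232, 0.0]
ft_force: [-0.4, 0.8, 1.6]
grip_width: 0.0
```

Request:
{"fn": "send_rows", "kwargs": {
  "commands": [
    [1, 0, 0, -1, 0, 0, 0],
    [1, 0, 0, -2, 0, 0, 0],
    [1, 0, 0, -2, 0, 0, 0]
  ]
}}

```text
time_s: 9.17
position: [585.0, -116.0, 232.3]
orientation: [2.209, 2.231, 0.002]
ft_force: [-3.3, 0.9, 9.9]
grip_width: 0.2
```

Request:
{"fn": "send_rows", "kwargs": {
  "commands": [
    [1, 0, 0, -1, 0, 0, 0],
    [1, 0, 0, -2, 0, 0, 0],
    [1, 0, 0, -2, 0, 0, 0]
  ]
}}

```text
time_s: 9.42
position: [585.1, -116.0, 232.3]
orientation: [2.208, 2.23, 0.004]
ft_force: [-6.1, 1.4, 18.6]
grip_width: 0.4
```

Request:
{"fn": "send_rows", "kwargs": {
  "commands": [
    [1, 0, 0, 5, 0, 0, 0],
    [1, 0, 0, 30, 0, 0, 0],
    [1, 0, 0, 60, 0, 0, 0],
    [1, 8, 30, 60, 0, 0, -0.1],
    [1, 15, 60, 60, 0, 0, -0.2],
    [1, 17, 74, 60, 0, 0, -0.2],
    [1, 17, 74, 50, 0, 0, -0.2],
    [1, 17, 74, 30, 0, 0, -0.2],
    [1, 17, 74, 10, 0, 0, -0.2],
    [1, 17, 74, 10, 0, 0, -0.2]
  ]
}}

```text
time_s: 10.25
position: [600.4, -41.7, 233.9]
orientation: [-2.417, -2.0, 0.008]
ft_force: [0.3, -0.9, -0.7]
grip_width: -0.0
```

```bash
python3 z.py 9; python3 - <<'E'
from h import *
snap('wrist','w9.png')
E
```

```text
[600.4 -41.7 233.9] [-2.417 -2.     0.008] [ 0.3 -0.9 -0.7] 10.25
```

View pics/side9z.png

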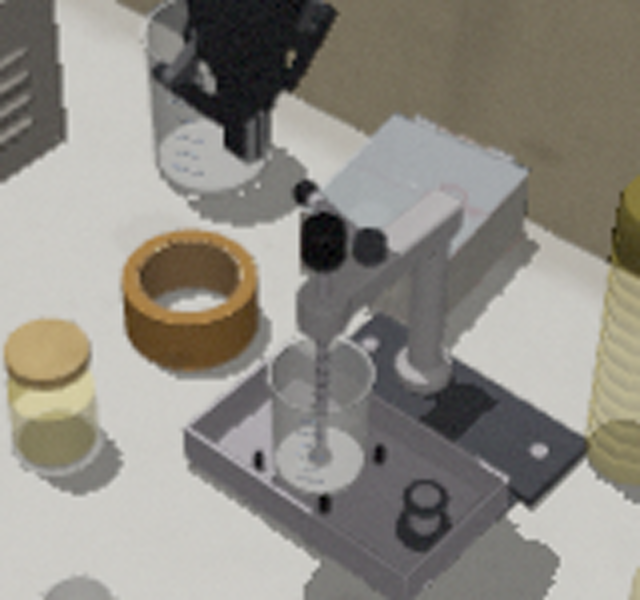

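View pics/scene9z.png

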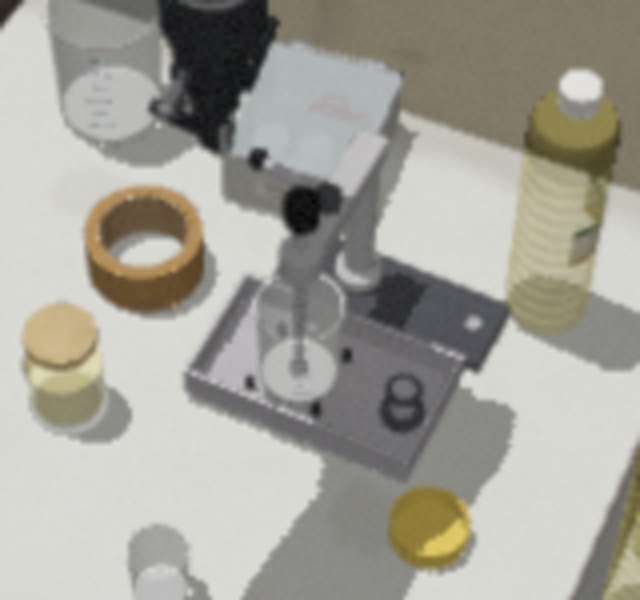

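View pics/w9.png

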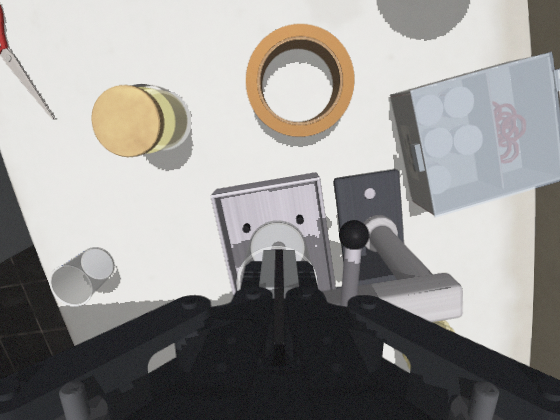

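```bash
python3 - <<'E'
from h import *
c=camera('wrist'); print('ball',onz(c,355,234,181)); o=manip.observe(); print(o['position'],o['time_s'])
B=np.array([640,-54]);
for piv in [np.array([630,-117])]:
  for a in np.arange(.2,1.5,.1):
    t=np.array([np.cos(a),-np.sin(a)]); r=np.array([np.sin(a),np.cos(a)])
    p=piv+65*r-23.5*t; print(round(a,2),p.round(1),(p-o['position'][:2]).round(1),'yaw',round(.19-a,2))
E
```

```text
ball [646.63136513 -53.11376124 181.        ]
[602.27532391 -42.1889308  239.58152685] 10.45
0.2 [619.9 -48.6] [17.6 -6.4] yaw -0.01
0.3 [626.8 -48. ] [24.5 -5.8] yaw -0.11
0.4 [633.7 -48. ] [31.4 -5.8] yaw -0.21
0.5 [640.5 -48.7] [38.3 -6.5] yaw -0.31
0.6 [647.3 -50.1] [45.  -7.9] yaw -0.41
0.7 [653.9 -52.1] [ 51.6 -10. ] yaw -0.51
0.8 [660.3 -54.9] [ 58.  -12.7] yaw -0.61
0.9 [666.3 -58.2] [ 64. -16.] yaw -0.71
1.0 [672.  -62.1] [ 69.7 -19.9] yaw -0.81
1.1 [677.3 -66.6] [ 75.  -24.4] yaw -0.91
1.2 [682.1 -71.5] [ 79.8 -29.4] yaw -1.01
1.3 [686.3 -77. ] [ 84.1 -34.8] yaw -1.11
1.4 [690.1 -82.8] [ 87.8 -40.6] yaw -1.21
```

Request:
{"fn": "send_rows", "kwargs": {
  "commands": [
    [1, 0, 0, -25, 0, 0, 0],
    [1, 0, 0, -50, 0, 0, 0],
    [1, 0, 0, -65, 0, 0, 0],
    [1, 0, -3, -65, 0, 0, 0],
    [1, 6, -6, -65, 0, 0, 0],
    [1, 12, -6, -65, 0, 0, 0],
    [1, 18, -6, -65, 0, 0, 0],
    [1, 25, -6, -65, 0, 0, -0.1],
    [1, 31, -6, -65, 0, 0, -0.2],
    [1, 38, -6, -65, 0, 0, -0.3]
  ]
}}

```text
time_s: 11.28
position: [641.3, -48.1, 175.2]
orientation: [2.697, 1.609, 0.003]
ft_force: [-1.7, -0.7, 0.3]
grip_width: -0.1
```

```bash
python3 z.py 10; python3 - <<'E'
from h import *
snap('wrist','w10.png')
E
```

```text
[641.3 -48.1 175.2] [2.697 1.609 0.003] [-1.7 -0.7  0.3] 11.2833
```

View pics/w10.png

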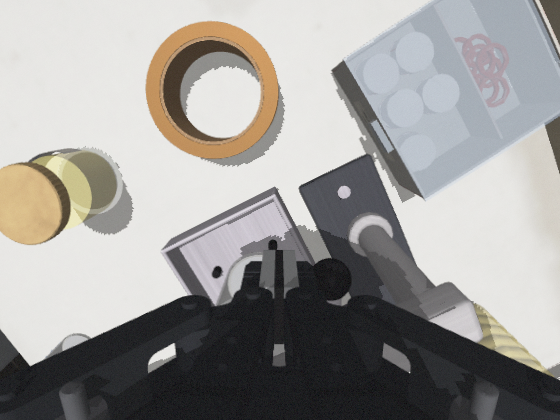

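View pics/side10z.png

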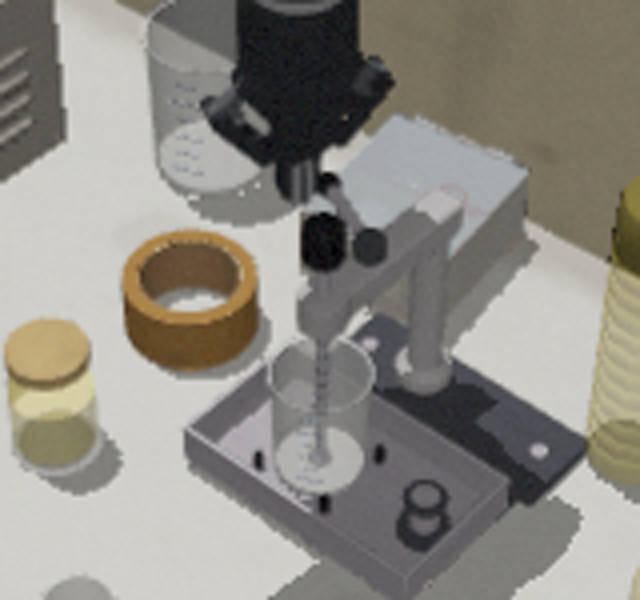

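Request:
{"fn": "send_rows", "kwargs": {
  "commands": [
    [1, 7, -1, 0, 0, 0, -0.1],
    [1, 13, -3, 0, 0, 0, -0.2],
    [1, 20, -6, 0, 0, 0, -0.3],
    [1, 26, -10, 0, 0, 0, -0.4],
    [1, 29, -12, 0, 0, 0, -0.45],
    [1, 32, -14, 0, 0, 0, -0.5],
    [1, 34, -16, 0, 0, 0, -0.55],
    [1, 37, -18, 0, 0, 0, -0.6],
    [1, 39, -20, 0, 0, 0, -0.65],
    [1, 41, -23, 0, 0, 0, -0.7]
  ]
}}

```text
time_s: 12.27
position: [681.5, -70.4, 174.2]
orientation: [-3.084, -0.596, -0.002]
ft_force: [0.6, 1.7, 0.3]
grip_width: 0.2
```

Request:
{"fn": "send_rows", "kwargs": {
  "commands": [
    [1, 1, -2, 0, 0, 0, 0],
    [1, 2, -3, 0, 0, 0, 0],
    [1, 2, -3, 0, 0, 0, 0]
  ]
}}

```text
time_s: 12.52
position: [683.3, -74.1, 173.9]
orientation: [3.084, 0.598, 0.001]
ft_force: [-0.6, 0.1, 1.3]
grip_width: -0.3
```

```bash
python3 z.py 11; python3 - <<'E'
from h import *
snap('wrist','w11.png')
E
```

```text
[683.3 -74.1 173.9] [3.084e+00 5.980e-01 1.000e-03] [-0.6  0.1  1.3] 12.5167
```

View pics/side11z.png

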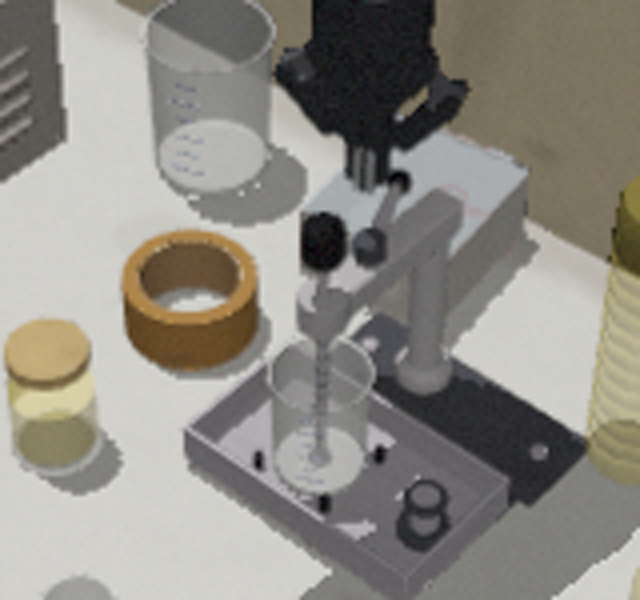

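View pics/scene11z.png

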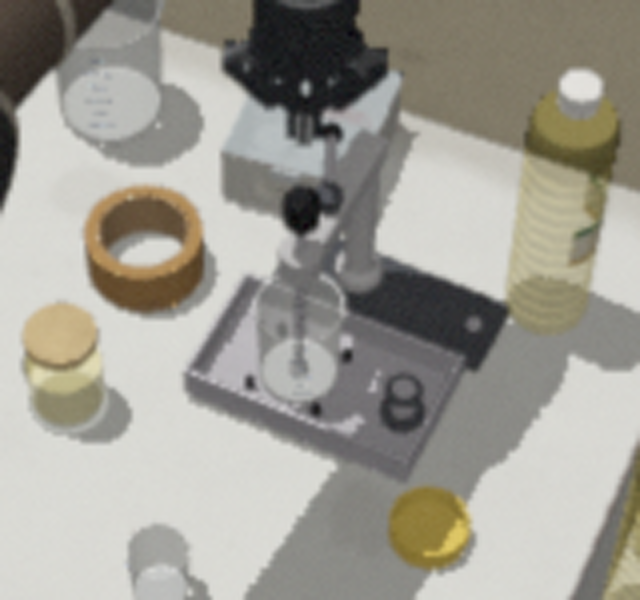

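Request:
{"fn": "send_rows", "kwargs": {
  "commands": [
    [1, 1, -2, 0, 0, 0, -0.03],
    [1, 2, -4, 0, 0, 0, -0.06],
    [1, 2, -4, 0, 0, 0, -0.06]
  ]
}}

```text
time_s: 12.92
position: [684.6, -76.3, 173.5]
orientation: [-3.097, -0.502, 0.0]
ft_force: [-1.3, 6.0, 2.1]
grip_width: -0.1
```

Request:
{"fn": "send_rows", "kwargs": {
  "commands": [
    [1, 1, -2, 0, 0, 0, 0],
    [1, 1, -3, 0, 0, 0, 0],
    [1, 1, -3, 0, 0, 0, 0]
  ]
}}

```text
time_s: 13.17
position: [684.8, -76.8, 173.4]
orientation: [-3.092, -0.506, 0.001]
ft_force: [-3.9, 13.6, 3.0]
grip_width: 0.1
```

```bash
python3 z.py 12; python3 - <<'E'
from m import *
s,e=L(11)
print(tri([s(331,133),e(400,181)]))
E
```

```text
[684.8 -76.8 173.4] [-3.092e+00 -5.060e-01  1.000e-03] [-3.9 13.6  3. ] 13.1667
[688.34686584 -95.35936553 184.31824378]
```

View pics/side12z.png

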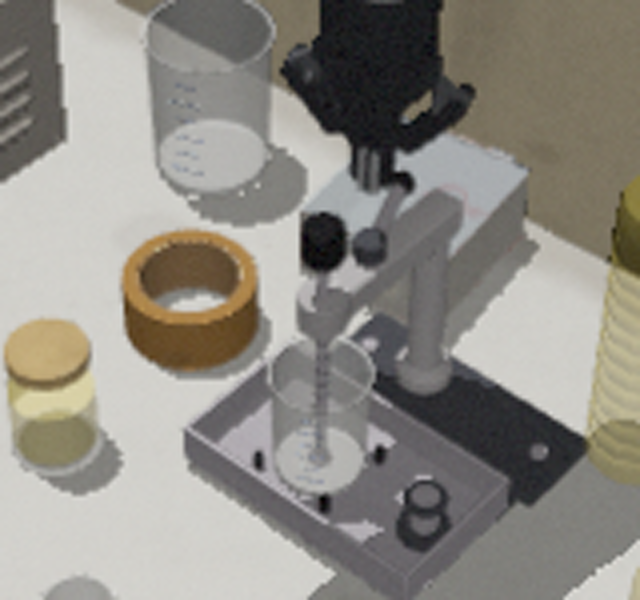

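The push now stalls against the stop at 13.6 N with no further motion, so I'll back off and lift.

Request:
{"fn": "send_rows", "kwargs": {
  "commands": [
    [1, -5, 15, 0, 0, 0, 0],
    [1, -10, 30, 0, 0, 0, 0],
    [1, -10, 35, 20, 0, 0, 0],
    [1, -10, 35, 60, 0, 0, 0],
    [1, -10, 35, 100, 0, 0, 0],
    [1, -30, 55, 120, 0, 0, 0],
    [1, -60, 75, 120, 0, 0, 0],
    [1, -60, 75, 120, 0, 0, 0],
    [1, -60, 75, 120, 0, 0, 0]
  ]
}}

```text
time_s: 14.02
position: [624.5, -4.7, 294.4]
orientation: [3.1, 0.505, 0.001]
ft_force: [0.5, -0.7, -0.0]
grip_width: 0.2
```

```bash
python3 z.py 13
```

```text
[624.5  -4.7 294.4] [3.10e+00 5.05e-01 1.00e-03] [ 0.5 -0.7 -0. ] 14.0167
```

View pics/side13z.png

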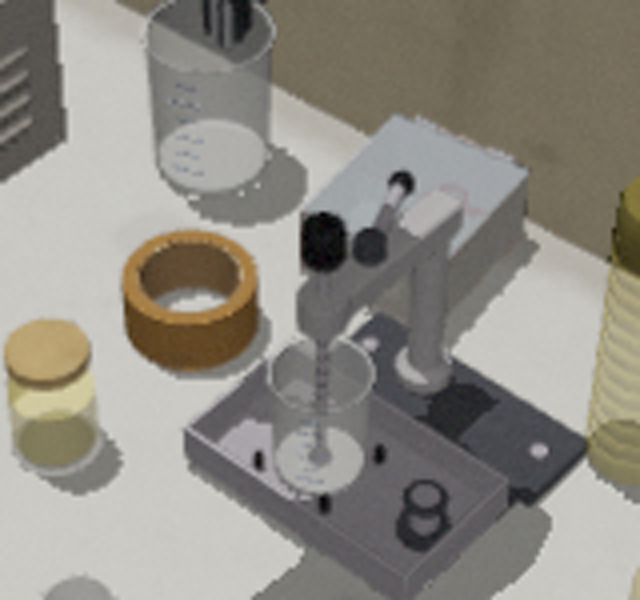

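View pics/scene13z.png

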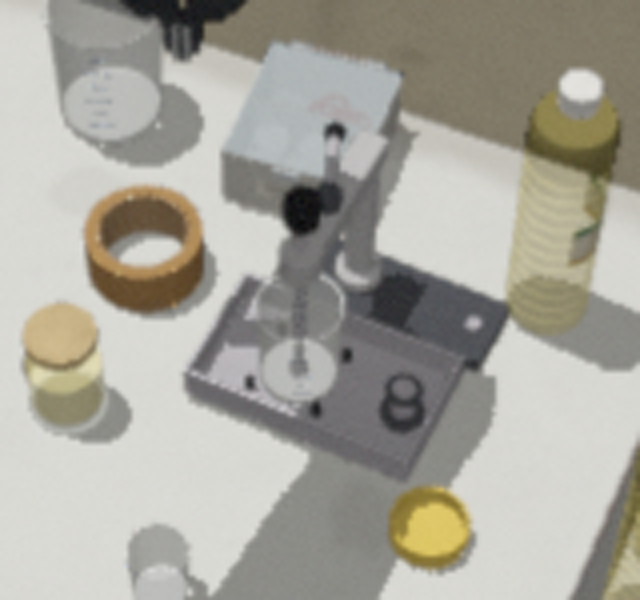

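```bash
python3 - <<'E'
from m import *
s,e=L(13)
b=tri([s(334,131),e(402,182)]);p=tri([s(327,196),e(370,242)]); print(b,p,'lever rel stand',np.arctan2(*(b-p)[:2])-.027)
print('knob',tri([s(302,210),e(324,242)]),'beaker bot',onz(*s(299,371),14),onz(*e(320,461),14))
print('foot',tri([s(300,366),e(320,456)]))
E
```

```text
[690.7289241  -96.16169427 183.25742582] [ 627.04965616 -119.19495934  188.16774378] lever rel stand 1.1967300243619734
knob [ 582.29273025 -118.46660079  220.42457244] beaker bot [ 584.16051659 -117.12863858   14.        ] [ 585.31022463 -115.91586892   14.        ]
foot [ 581.90508984 -118.78983464   24.49253787]
```

```bash
python3 -c "
from rig import manip; print(manip.hand_in())"
```

```text
the job is handed in; nothing more can be done
None
```

I turned the tray until the beaker was under the probe, lowered the probe onto the beaker's floor, then swung the lever to its stop. I backed the arm clear and handed the job in at about 14 s of the 61 s. No verdict was reported.

I lowered the probe by pressing the knob's top with the shut fingers, not by gripping it.

Last checks before handing in:
- **Beaker under probe:** the two outside views put the beaker's underside at about (584.7, -116.5) and the probe axis at about (585, -116.5). The beaker's rim measured about 3 mm off that. The tray is about 0.02 rad from parallel to the stand.
- **Probe on the floor:** the push stalled at a knob-top height of 232.3 mm, with the force rising to 18.6 N. The expected height there is 232 mm.
- **Lever at its stop:** the push stalled at 13.6 N, and the cameras measured about 1.197 rad (the stop is at 1.2).
- **Everything else:** the jar, large screw cap and the other things near the tray look unmoved in the last pictures, and the arm touched nothing at the end.

One check disagreed: my rough camera fix on the probe's foot gave 24 mm over the desk instead of 15 mm. I put that down to my coarse pixel pick on the foot, since the knob's triangulated height of 220 mm (218 mm expected) and the force stall both show it on the floor.

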